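# Stack a washed serving plank on spacer sticks to air-dry

### The job

The washed serving planks are to dry in a stack with air between them. First lay the two thick spacer sticks flat and squarely across the plank on the drip tray, one over each of its outer round recesses (about 7 cm either side of the middle) and centred on its width. Then lift the wooden plank that stands on edge in the rack, lay it down flat on free counter and let go, take it again by its two long edges and lower it onto both sticks, squarely above the lower plank with sides and ends in line, letting go only once it rests; keep the lower plank where it is and leave everything else standing or lying in its place.

Things in the scene. Friction and masses are not known exactly. Their poses are not given: they have to be found in the camera images.
- tray: Fixed aluminium drip tray, a flat slab 290 x 130 x 8 mm lying on the counter; origin at the centre of its underside, x along its length. It may be on the left or on the right, the rack on the other side.
- lower_plank: Lower serving plank, medium-brown wood, 240 x 56 x 16 mm with three round decorative recesses (treat as flat) at 0 and 75 mm either side of its middle, lying flat and loose on the tray (its underside 8 mm above the counter). Origin at the centre of its underside; x along its 240 mm length, y across its 56 mm width, z up through its 16 mm thickness. 0.1 to 0.2 kg, like the other plank.
- rack: Fixed dark steel rack: base plate 170 x 130 x 12 mm lying on the counter, origin at the centre of its underside, with two slots along its x at y = +36 and -36 mm. Each slot is 20 mm wide between upright wire posts 8 mm thick (centres 14 mm either side of the slot's middle, at x = +65 and -65 mm), whose tops are 42 mm above the counter. One slot holds the plank, the other the white board.
- plank: The plank to be stacked, same size and looks as the lower one (240 x 56 x 16 mm), standing on its long edge in one slot of the rack, loose, its lower edge 12 mm and its upper edge 68 mm above the counter. As it stands: origin at the centre of its lower edge face; x along its 240 mm length, y through its 16 mm thickness (so y is vertical, either way, when it lies flat), z up along its 56 mm width.
- plank_center (a point): Centre of the plank to be stacked (28 mm above its lower edge as it stands, 8 mm above what it lies on when flat), axes as plank.
- stick1: Thick spacer stick, light wood, 16 x 16 mm square section, 110 mm long, lying loose on the counter between rack and tray; origin at the centre of its underside, y along its length. About 20 g.
- stick1_center (a point): Centre of this stick, 8 mm above its underside; y along its length.
- stick2: The other thick spacer stick, identical to stick1.
- stick2_center (a point): Centre of this stick, 8 mm above its underside; y along its length.
- thin_stick: Bystander: a thinner and shorter light-wood stick, 9 x 9 x 75 mm, lying on the counter beyond the spacers, y along its length. Not for use. Origin at the centre of its underside.
- jar: Bystander: amber glass jar with steel lid, 48 mm across, 85 mm tall, standing beside the middle of the counter; origin at the centre of its underside.
- ramekin: Bystander: small white ceramic cup, 50 mm across, 45 mm tall, standing on the other side of the middle from the jar; origin at the centre of its underside. The counter between jar and ramekin is free once the spacer sticks are gone.
- squeeze_bottle: Bystander: red squeeze bottle, 56 mm across, 175 mm tall, standing beyond the far end of the tray; origin at the centre of its underside.
- sauce_bottle: Bystander: amber sauce bottle, 54 mm across, 170 mm tall, standing beyond the far end of the rack; origin at the centre of its underside.
- steel_cup: Bystander: steel cup, 66 mm across, 70 mm tall, standing at the back; origin at the centre of its underside.
- white_board: Bystander: white plastic board 180 x 13 x 74 mm standing on edge in the rack's other slot, 72 mm from the plank's middle, its top 86 mm above the counter; origin at the centre of its lower edge, z up.

How it is judged:
By the outcome, as a careful person would: the job done as asked, in the order asked, and still so for the second after the job is handed in, with the robot touching nothing.
It also fails if it takes over 72 s, if anything falls off the work surface, if the arm or the gripper's body presses on something with over 40 N, if the wrist force passes 120 N, or if a joint passes its speed limit or range.

### The arm

A 6-joint arm with a two-finger parallel gripper is mounted at the origin on the work surface. World frame = base frame: x ahead of the robot, y to its left, z up, the work surface at z = 0. Lengths are in m, angles in rad, forces in N, time in s.
With the tool pointing down it reaches from about 0.3 to 0.875 m from the base axis. Payload 4.2 kg.
Tool frame: the origin (TCP) lies midway between the tips of the shut fingers; the grasp point (between the pads) lies 19 mm behind it; x points along the fingers, y is the direction in which the jaws open and shut, and the axes are right-handed (so a half turn about x gives the same grasp; the last joint's range is limited). The gripper opens to 85 mm and grips with 20 to 120 N. Pads are 22 mm wide; open, the fingers measure 114 mm over their backs; the gripper's body (76 mm by 85 mm) begins 54 mm behind the grasp point. The pads swing forward as they close: fully open they stand 13 mm farther back than shut.
Start: joints at [1.098, 0.32, 1.565, -0, 1.257, -0.02], TCP at [0.252, 0.517, 0.231] pointing down, gripper open.
Joint ranges: [-3.11, 3.11], [-0.84, 2.01], [0.21, 2.61], [-1.34, 4.49], [0.05, 2.63], [-2.56, 2.56]. Speed limits (rad/s): [2.57, 2.57, 3.14, 3.14, 3.14, 3.14].

### API

Orientations are given as a unit quaternion [x, y, z, w].
In Python, from station import manip, capture, camera_params, workorder gives the robot as it stands.
- The arm moves only by the shell command python3 -m creep 'ROWS' [FORCE]. ROWS is JSON, one flat list of numbers, 5 for each row, row after row: the shift along the tool's x, y, z in m, then the turn about the tool's x in degrees, then the opening, from -1 (shut) to 1 (fully open). In form: [x, y, z, spin, fingers, x, y, z, spin, fingers, ...]. A call has exactly 10 rows; each row is the pose to reach, as a shift and turn from the pose measured when the call began, along the tool's axes at that moment; what a row does not reach only later rows make up. A row lasts 1/8 s, in which the tool goes at most 62.5 mm and 10.7 degrees, less where a joint would pass 70% of its speed; a pose out of reach is approached as far as the arm can. A call with a gripper value outside its range is refused whole. The fingers move at their own pace and stop on an object; FORCE is the grip in N (left out, the last holds). Time passes only in rows, so rows that repeat a pose let the fingers close, or fill a call up. It gives the time, the measured TCP pose, the force and the opening at its end, in the units of the state.
- manip.get_obs(): the state, without advancing time (a new reading comes with each control period).
- capture(name): name is "scene" or "top" or "wrist"; returns the picture (384x512x3 uint8, blue, green, red); there is no depth.
- camera_params(name): a dict with "fx", "fy", "cx", "cy" (pixels), "k1" (the pictures are not rectified: a ray, as slopes to the right and down, at radius r is drawn at 1 + k1 r^2 times it, then the intrinsics apply), "R" (3x3) and "t" (3): a world point X has camera coordinates R X + t. Camera axes: x right, y down, z forward; pixel columns grow to the right and rows downward; lengths in m; the calibration is good to about 2 mm. A picture is of the moment at which its call begins: read the wrist's pose just before it. camera_params takes no time and is no camera call; for the wrist camera it gives the pose at the moment of the call.
- workorder.close_job(): hands the job in, once; it reports no verdict.
The state is a dict: "t": time; "q": joint angles; "joint_vel": joint speeds; "joint_efforts": joint torques, N m; "ee_pos": TCP position; "eef_rot": TCP orientation; "contact_force": force on the tool from outside, world axes, zero at the start; "torque": the same for the moment, N m; "opening": opening from 0.0 (shut) to 1.0 (fully open).
Only numpy, scipy, OpenCV 4.12 (cv2) and the standard library are available. Lean on these libraries where they do the work, as an engineer would, in place of code of your own. Each camera call takes 0.05 s, during which the arm holds its last target. There are 200 camera calls.

## Working session

There is one attempt and no reset: what is moved stays moved. The work goes in short steps, Python scripts to look and compute and a shell command to move; the robot and the scene stay as the last step left them, time stands still between calls to the robot, and variables do not carry over. Pictures are saved under pics/ and viewed, about 8 in all and at most 12, crops included, and the job is handed in when it is done.

```bash
ls; mkdir -p pics; python3 - <<'E'
from station import manip,capture,camera_params
import cv2
print(manip.get_obs())
for n in("top","scene"):
    p=camera_params(n);print(n,p)
    cv2.imwrite(f"pics/{n}0.png",cv2.resize(capture(n),(800,600),interpolation=cv2.INTER_CUBIC))
E
```

```text
pics
{'t': 0.0, 'q': array([ 1.09802515e+00,  3.20278297e-01,  1.56571788e+00, -4.28063833e-06,
        1.25739780e+00, -1.99879937e-02]), 'joint_vel': array([ 6.56559181e-04, -2.30980633e-05, -1.32273396e-04,  1.35119072e-03,
        6.76540732e-04,  1.02064281e-03]), 'joint_efforts': array([-8.59828560e-05, -4.15517378e+01, -2.34165931e+01,  3.88876140e-05,
        7.98923982e-03, -1.08374046e-06]), 'ee_pos': array([0.25131297, 0.51661889, 0.230475  ]), 'eef_rot': array([ 0.15810057,  0.68921708, -0.15933653,  0.68890921]), 'contact_force': array([0.52305338, 0.65038822, 0.4830759 ]), 'torque': array([0.01326487, 0.01731663, 0.01476933]), 'opening': 1.002498342827766}
top {'fx': 376.609890702187, 'fy': 376.609890702187, 'cx': 254.49047162695234, 'cy': 191.30300228683546, 'k1': 0.0011622873678667424, 'R': array([[ 2.15879221e-02, -9.99766942e-01,  1.55316850e-04],
       [-9.81275048e-01, -2.12183682e-02, -1.91439444e-01],
       [ 1.91398123e-01,  3.98037125e-03, -9.81504414e-01]]), 't': array([-0.02894322,  0.62945188,  1.03631401])}
scene {'fx': 400.33117746429446, 'fy': 400.33117746429446, 'cx': 251.23418812224662, 'cy': 192.21719613348822, 'k1': -0.050869495914106014, 'R': array([[-0.45735575,  0.88924888, -0.00788368],
       [ 0.7210257 ,  0.36561749, -0.58859645],
       [-0.52052632, -0.27488231, -0.80838856]]), 't': array([ 0.27258341, -0.42217159,  1.3090601 ])}
```

View pics/top0.png

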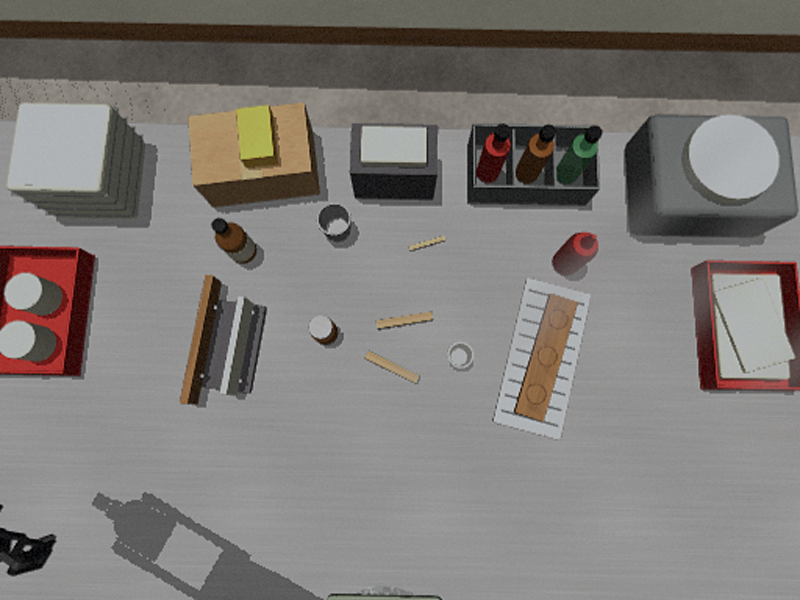

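Rack with the plank (leftmost strip, about (200,340)) and white board is on the left. Spacers are at (404,320) and (391,366), and the thin stick at (427,243). The tray with the lower plank is on the right, centred near (546,356). Jar is at (323,328), ramekin at (460,355). I'll segment for coarse poses.

```bash
cat > h.py <<'E'
import numpy as np, cv2
from scipy.spatial.transform import Rotation as Ro
from station import manip,capture,camera_params
def K(p): return np.array([[p['fx'],0,p['cx']],[0,p['fy'],p['cy']],[0,0,1]])
def pix2w(p,uv,z):
    n=cv2.undistortPoints(np.float64(uv).reshape(-1,1,2),K(p),np.array([p['k1'],0,0,0.]))[:,0]
    d=np.c_[n,np.ones(len(n))]@p['R']; c=-p['R'].T@p['t']
    return c+d*((z-c[2])/d[:,2])[:,None]
def proj(p,X):
    return cv2.projectPoints(np.float64(X).reshape(-1,1,3),cv2.Rodrigues(p['R'])[0],p['t'],K(p),np.array([p['k1'],0,0,0.]))[0][:,0]
def rect(p,mask,z,box=None,amin=30):
    """min-area rects (world, plane z) of blobs in mask: centre, long, short, yaw of long side deg"""
    n,l,s,c=cv2.connectedComponentsWithStats(mask.astype(np.uint8))
    out=[]
    for i in range(1,n):
        if s[i,4]<amin: continue
        ys,xs=np.where(l==i); w=pix2w(p,np.c_[xs,ys],z)[:,:2]
        (cx,cy),(a,b),t=cv2.minAreaRect((w*1000).astype(np.float32))
        if a<b: a,b,t=b,a,t+90
        out.append((c[i].round(0).tolist(),s[i,4],round(cx,1),round(cy,1),round(a,1),round(b,1),round((t+90)%180-90,1)))
    return out
def go(x,y,z,yaw=None):
    """print shift/spin in tool axes to reach TCP x,y,z (m) with jaw axis at world yaw deg (mod 180)"""
    o=manip.get_obs(); R=Ro.from_quat(o['eef_rot']).as_matrix()
    s=R.T@(np.array([x,y,z])-o['ee_pos'])
    cur=np.degrees(np.arctan2(R[1,1],R[0,1])); d=0
    if yaw is not None: d=-((yaw-cur+90)%180-90)   # tool x points down
    print('t',round(o['t'],2),'TCP',o['ee_pos'].round(4),'jaw yaw',round(cur,1),'q6',o['q'][5].round(2),'open',round(o['opening'],3),'tilt',R[2,0].round(4),'F',o['contact_force'].round(1))
    print('shift',s.round(4),'spin',round(d,1))
def save(img,name,crop=None,size=(800,600)):
    if crop: img=img[crop[1]:crop[3],crop[0]:crop[2]]
    cv2.imwrite('pics/'+name,cv2.resize(img,size,interpolation=cv2.INTER_CUBIC))
E
python3 - <<'E'
from h import *
p=camera_params('top'); im=capture('top'); hsv=cv2.cvtColor(im,cv2.COLOR_BGR2HSV)
H,S,V=cv2.split(hsv)
wood=(H>5)&(H<25)&(S>80)&(V>90); 
for r in rect(p,wood,0.016): print(r)
for n,uv,z in [('plank top ends',[(210,278),(188,402)],.068),('lower corners',[(550,293),(578,302),(515,412),(543,421)],.024),('tray c',[(527,279),(590,295),(494,421),(560,438)],.008),('jarlid',[(320,325)],.085),('ramekin',[(460,355)],.045),('cup',[(335,222)],.07),('thin',[(427,243)],.009),('bottle red base',[(568,268)],.0),('sauce',[(243,252)],0)]:
    print(n,pix2w(p,np.array(uv)/1.5625,z)[:,:2].round(3).tolist())
w=camera_params('wrist');o=manip.get_obs()
R=Ro.from_quat(o['eef_rot']).as_matrix()
print('wrist cam in tool',R.T@(-w['R'].T@w['t']-o['ee_pos']),(w['R']@R).round(3),w['fx'])
go(.5,0,.25,0)
E
```

```text
([157.0, 93.0], np.int32(2486), 957.0, 296.8, 240.5, 154.2, -81.2)
([346.0, 94.0], np.int32(113), 963.2, -299.9, 48.6, 42.7, 65.1)
([274.0, 155.0], np.int32(37), 753.4, -71.3, 63.0, 6.7, -71.5)
([125.0, 217.0], np.int32(423), 555.3, 370.2, 249.0, 15.0, -6.4)
([349.0, 232.0], np.int32(1319), 534.7, -300.7, 239.9, 54.9, -17.8)
([258.0, 204.0], np.int32(167), 598.4, -27.9, 106.0, 14.5, -79.2)
([246.0, 232.0], np.int32(128), 512.4, 3.6, 86.5, 14.6, 64.8)
plank top ends [[0.661, 0.335], [0.432, 0.356]]
lower corners [[0.655, -0.309], [0.639, -0.363], [0.428, -0.238], [0.412, -0.289]]
tray c [[0.686, -0.269], [0.656, -0.392], [0.41, -0.201], [0.382, -0.324]]
jarlid [[0.574, 0.124]]
ramekin [[0.529, -0.133]]
cup [[0.774, 0.107]]
thin [[0.755, -0.071]]
bottle red base [[0.712, -0.353]]
sauce [[0.731, 0.296]]
wrist cam in tool [-0.14238024  0.00157487 -0.08295002] [[ 0.001  1.     0.002]
 [-0.323 -0.002  0.947]
 [ 0.947 -0.002  0.323]] 332.24174614313006
t 0.15 TCP [0.2514 0.5167 0.2307] jaw yaw 64.1 q6 -0.02 open 0.999 tilt -1.0 F [0.1 0.2 0.3]
shift [-0.0189 -0.3559  0.4496] spin 64.1
```

```bash
python3 -c "
from h import *
go(.555,.03,.22,11)"
```

```text
t 0.15 TCP [0.2514 0.5167 0.2307] jaw yaw 64.1 q6 -0.02 open 0.999 tilt -1.0 F [0.1 0.2 0.3]
shift [ 0.0111 -0.3048  0.486 ] spin 53.1
```

```bash
python3 -m creep '[0.001,-0.03,0.048,5,0.3, 0.002,-0.06,0.097,11,0.3, 0.004,-0.095,0.15,18,0.3, 0.006,-0.13,0.205,25,0.3, 0.007,-0.165,0.26,32,0.3, 0.008,-0.2,0.32,39,0.3, 0.009,-0.235,0.375,45,0.3, 0.01,-0.27,0.43,50,0.3, 0.011,-0.305,0.486,53,0.3, 0.011,-0.305,0.486,53,0.3]' 40
python3 - <<'E'
from h import *
go(.555,.03,.22,11)
p=camera_params('wrist'); im=capture('wrist'); save(im,'w1.png'); cv2.imwrite('w1raw.png',im)
H,S,V=cv2.split(cv2.cvtColor(im,cv2.COLOR_BGR2HSV))
for r in rect(p,(H>5)&(H<25)&(S>80)&(V>100),.016,amin=150): print(r)
E
```

```text
t: 1.4
ee_pos: [0.5561, 0.027, 0.2195]
eef_rot: [0.45, 0.545, -0.451, 0.545]
contact_force: [-0.2, 0.3, 0.0]
opening: 0.654
t 1.4 TCP [0.5561 0.027  0.2195] jaw yaw 10.9 q6 -0.16 open 0.654 tilt -1.0 F [-0.2  0.3  0. ]
shift [-0.0005 -0.0005 -0.0031] spin -0.1
([218.0, 165.0], np.int32(827), 510.6, -2.9, 108.2, 15.6, 64.9)
([288.0, 207.0], np.int32(1196), 600.6, -25.3, 108.4, 15.7, -79.3)
([403.0, 259.0], np.int32(343), 753.1, -64.4, 73.5, 8.2, -71.5)
([137.0, 363.0], np.int32(180), 440.0, -296.9, 29.4, 26.8, -80.6)
```

View pics/w1.png

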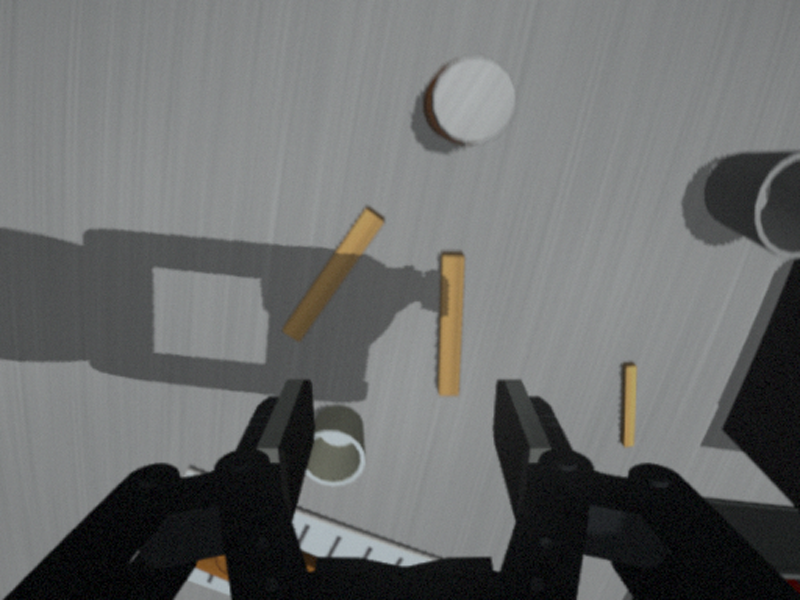

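The wrist view shows stick A at (452,322), upright in the picture, and stick B at (333,275), slanted. The jar, ramekin and thin stick are clear of both. Sizes come out at 108×16 mm, which agrees.

```bash
python3 -c "
from h import *
go(.6006,-.0253,.004,10.7)"
```

```text
t 1.45 TCP [0.5569 0.0262 0.2194] jaw yaw 10.9 q6 -0.16 open 0.653 tilt -1.0 F [ 1.3 -1.4 -0.2]
shift [0.2156 0.0334 0.0582] spin 0.2
```

```bash
python3 -m creep '[0.02,0.015,0.025,0,0.1, 0.06,0.033,0.058,0,0.1, 0.11,0.033,0.058,0,0.1, 0.15,0.033,0.058,0,0.1, 0.18,0.033,0.058,0,0.1, 0.2,0.033,0.058,0,0.1, 0.2155,0.0334,0.0582,0.2,0.1, 0.2155,0.0334,0.0582,0.2,-1, 0.2155,0.0334,0.0582,0.2,-1, 0.2155,0.0334,0.0582,0.2,-1]' 40
python3 -c "
from h import *
go(.6006,-.0253,.004,10.7)"
```

```text
t: 2.7
ee_pos: [0.6013, -0.0252, 0.0051]
eef_rot: [0.451, 0.543, -0.452, 0.546]
contact_force: [0.3, -0.3, -1.0]
opening: 0.171
t 2.7 TCP [ 0.6013 -0.0252  0.0051] jaw yaw 10.7 q6 -0.24 open 0.171 tilt -1.0 F [ 0.3 -0.3 -1. ]
shift [ 0.0011 -0.0007 -0.0001] spin -0.0
```

```bash
python3 -c "
from h import *
go(.520,-.349,.22,-17.8)"
```

```text
t 2.7 TCP [ 0.6013 -0.0252  0.0051] jaw yaw 10.7 q6 -0.24 open 0.171 tilt -1.0 F [ 0.3 -0.3 -1. ]
shift [-0.2141 -0.1397  0.3038] spin 28.5
```

```bash
python3 -m creep '[-0.02,0,0,0,-1, -0.06,0,0,0,-1, -0.11,-0.01,0.02,2,-1, -0.16,-0.035,0.06,6,-1, -0.2,-0.06,0.11,11,-1, -0.214,-0.085,0.16,17,-1, -0.214,-0.105,0.215,22,-1, -0.214,-0.125,0.26,26,-1, -0.214,-0.137,0.29,28.5,-1, -0.214,-0.1397,0.3038,28.5,-1]'
cat > lp.py <<'E'
from h import *
import sys
p=camera_params('wrist'); im=capture('wrist'); save(im,sys.argv[1]); cv2.imwrite('raw_'+sys.argv[1],im)
go(0,0,0,0)
H,S,V=cv2.split(cv2.cvtColor(im,cv2.COLOR_BGR2HSV))
m=(H>5)&(H<22)&(S>90)&(V>50)
for r in rect(p,m,.024,amin=100): print(r)
E
python3 lp.py w2.png
```

```text
t: 3.95
ee_pos: [0.5194, -0.3507, 0.2204]
eef_rot: [0.572, 0.415, -0.572, 0.417]
contact_force: [0.9, 0.6, -0.2]
opening: 0.172
t 4.0 TCP [ 0.5198 -0.3515  0.2202] jaw yaw -17.9 q6 -0.3 open 0.175 tilt -1.0 F [ 0.6 -1.3  0.5]
shift [ 0.2172 -0.6035 -0.1756] spin -17.9
([256.0, 105.0], np.int32(12885), 535.8, -297.5, 237.3, 55.4, -17.9)
([258.0, 247.0], np.int32(7132), 480.2, -473.6, 287.3, 41.2, 72.2)
```

View pics/w2.png

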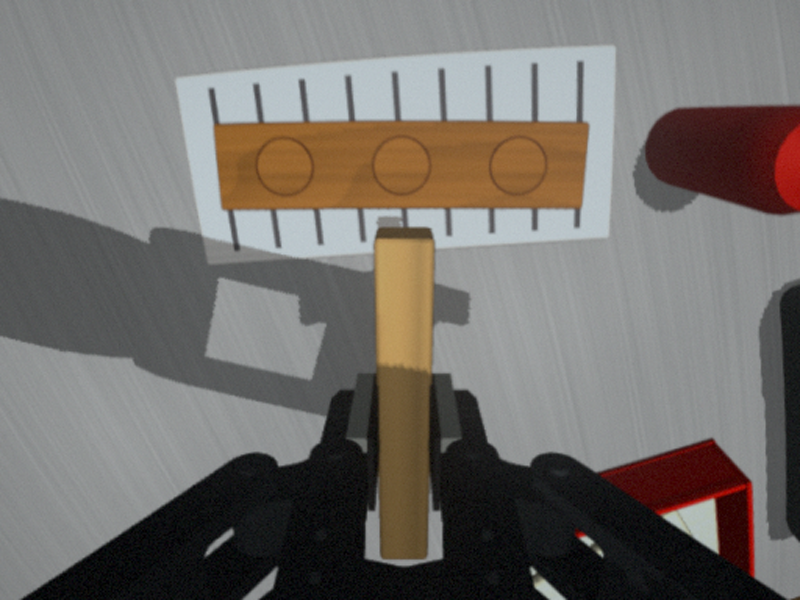

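The lower plank is fully visible, running from (215,165) to (588,165) with its recesses at (285,165), (401,165) and (519,165). The held stick's top runs from y≈238 to y≈557.

```bash
python3 - <<'E'
from h import *
p=camera_params('wrist');o=manip.get_obs();R=Ro.from_quat(o['eef_rot']).as_matrix()
X=pix2w(p,np.array([(376,239),(433,239),(380,557),(428,557)])/1.5625,o['ee_pos'][2]+.0109)
print(((X-o['ee_pos'])@R*1000).round(1))
go(.6053,-.3199,.0296,-17.9)
E
```

```text
[[-11.1  -6.7 -54.8]
 [-11.1   8.  -54.8]
 [-10.7  -7.7  53.3]
 [-10.7   8.3  53.4]]
t 4.0 TCP [ 0.5198 -0.3515  0.2202] jaw yaw -17.9 q6 -0.3 open 0.175 tilt -1.0 F [ 0.6 -1.3  0.5]
shift [ 0.1907  0.0709 -0.0569] spin 0.0
```

```bash
python3 -m creep '[0,0.02,-0.02,0,-1, 0.02,0.055,-0.045,0,-1, 0.06,0.0709,-0.0562,0,-1, 0.1,0.0709,-0.0562,0,-1, 0.135,0.0709,-0.0562,0,-1, 0.16,0.0709,-0.0562,0,-1, 0.176,0.0709,-0.0562,0,-1, 0.185,0.0709,-0.0562,0,-1, 0.1907,0.0709,-0.0562,0,-1, 0.1907,0.0709,-0.0562,0,-1]'
python3 -c "
from h import *
go(.6053,-.3199,.0296,-17.9)"
```

```text
t: 5.25
ee_pos: [0.6053, -0.3207, 0.0299]
eef_rot: [-0.572, -0.414, 0.572, -0.418]
contact_force: [0.1, 0.2, 0.4]
opening: 0.169
t 5.25 TCP [ 0.6053 -0.3207  0.0299] jaw yaw -17.9 q6 -0.19 open 0.169 tilt -1.0 F [0.1 0.2 0.4]
shift [ 0.0003 -0.0002 -0.0007] spin 0.0
```

```bash
python3 -m creep '[0.0008,0,0,0,-1, 0.0008,0,0,0,-0.3, 0.0008,0,0,0,-0.3, 0.0008,0,0,0,-0.3, -0.01,0,0,0,-0.3, -0.035,0,0,0,-0.3, -0.07,0,0,0,-0.3, -0.11,0,-0.01,0,-0.3, -0.14,0,-0.03,0,-0.3, -0.15,0,-0.05,0,-0.3]'
python3 -c "
from h import *
go(.5106,-.0029,.0045,-25.1)"
```

```text
t: 6.5
ee_pos: [0.6213, -0.2722, 0.1829]
eef_rot: [0.573, 0.413, -0.571, 0.42]
contact_force: [0.1, 0.6, 0.0]
opening: 0.345
t 6.5 TCP [ 0.6213 -0.2722  0.1829] jaw yaw -17.9 q6 -0.12 open 0.345 tilt -0.9999 F [0.1 0.6 0. ]
shift [ 0.1757 -0.1898 -0.223 ] spin 7.2
```

```bash
python3 -m creep '[0,-0.02,-0.02,0,-0.1, 0,-0.06,-0.07,1,-0.1, 0.01,-0.105,-0.12,3,-0.1, 0.02,-0.145,-0.17,5,-0.1, 0.04,-0.175,-0.205,7,-0.1, 0.08,-0.1898,-0.223,7.2,-0.1, 0.12,-0.1898,-0.223,7.2,-0.1, 0.15,-0.1898,-0.223,7.2,-0.1, 0.168,-0.1898,-0.223,7.2,-0.1, 0.1757,-0.1898,-0.223,7.2,-0.1]'
python3 -c "
from h import *
go(.5106,-.0029,.0045,-25.1)"
```

```text
t: 7.75
ee_pos: [0.5094, -0.0025, 0.003]
eef_rot: [0.597, 0.377, -0.597, 0.382]
contact_force: [-0.5, -0.4, 1.2]
opening: 0.449
t 7.75 TCP [ 0.5094 -0.0025  0.003 ] jaw yaw -25.1 q6 0.42 open 0.449 tilt -1.0 F [-0.5 -0.4  1.2]
shift [-0.0015  0.0013 -0.0001] spin 0.0
```

```bash
python3 -m creep '[-0.0015,0.0013,0,0,-1, -0.0015,0.0013,0,0,-1, -0.0015,0.0013,0,0,-1, -0.0015,0.0013,0,0,-1, -0.0015,0.0013,0,0,-1, -0.02,0.0013,0,0,-1, -0.06,0.0013,0,0,-1, -0.11,0.0013,0,0,-1, -0.16,0.0013,0,0,-1, -0.2,0.0013,0,0,-1]'
python3 -c "
from h import *
go(.47,-.366,.22,-17.9)"
```

```text
t: 9.0
ee_pos: [0.5098, -0.0017, 0.2053]
eef_rot: [0.597, 0.376, -0.596, 0.383]
contact_force: [1.2, -0.5, -0.3]
opening: 0.172
t 9.0 TCP [ 0.5098 -0.0017  0.2053] jaw yaw -25.1 q6 0.42 open 0.172 tilt -1.0 F [ 1.2 -0.5 -0.3]
shift [-0.0125  0.1186  0.3469] spin -7.2
```

```bash
python3 -m creep '[0,0.005,0.02,0,-1, -0.002,0.02,0.06,-1,-1, -0.005,0.037,0.11,-2,-1, -0.008,0.055,0.165,-4,-1, -0.01,0.075,0.22,-6,-1, -0.012,0.093,0.27,-7,-1, -0.0125,0.107,0.315,-7.2,-1, -0.0125,0.115,0.337,-7.2,-1, -0.0125,0.1186,0.3469,-7.2,-1, -0.0125,0.1186,0.3469,-7.2,-1]'
python3 lp.py w3.png
```

```text
t: 10.25
ee_pos: [0.4701, -0.3654, 0.2197]
eef_rot: [0.572, 0.413, -0.571, 0.419]
contact_force: [0.3, 0.8, -0.1]
opening: 0.171
t 10.3 TCP [ 0.4702 -0.3649  0.2198] jaw yaw -17.8 q6 -0.37 open 0.175 tilt -1.0 F [ 1.1 -0.5 -1. ]
shift [ 0.2148 -0.5611 -0.204 ] spin -17.8
([301.0, 74.0], np.int32(14841), 534.9, -298.5, 237.6, 113.7, -17.6)
([258.0, 249.0], np.int32(7071), 431.4, -490.6, 287.0, 41.1, 72.4)
```

View pics/w3.png

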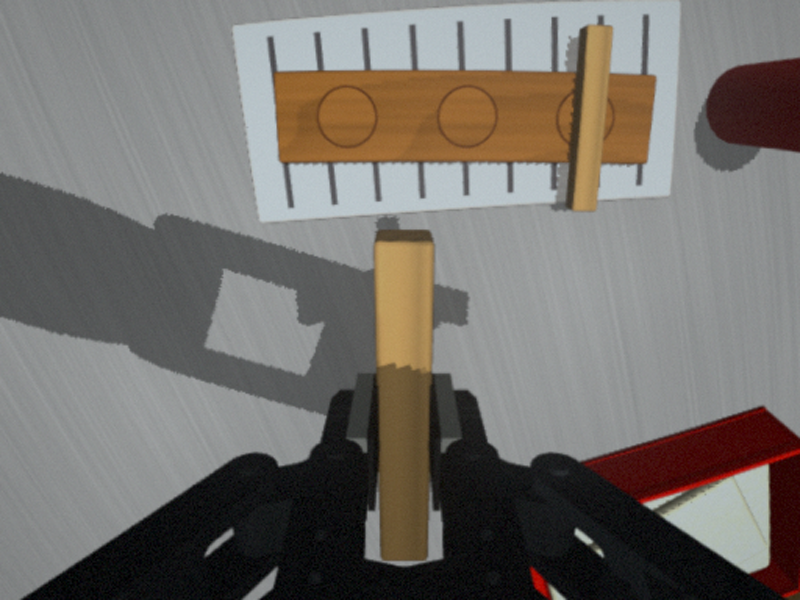

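Stick A lies across the far recess, with its top from (600,26) to (587,210). The lower plank spans (275,71)–(648,163). The second stick is held centred.

```bash
python3 - <<'E'
from h import *
p=camera_params('wrist');o=manip.get_obs();R=Ro.from_quat(o['eef_rot']).as_matrix()
q=lambda c,z:pix2w(p,np.array(c)/1.5625,z)
L=q([(275,71),(655,76),(648,163),(280,161)],.024); A=q([(588,25),(611,27),(597,211),(577,210)],.040)
c=L.mean(0);e=(L[1]+L[2]-L[0]-L[3]);ya=np.degrees(np.arctan2(e[1],e[0]));print('lower',c.round(4),ya,np.linalg.norm(e)/2)
a=A.mean(0);f=A[0]+A[1]-A[2]-A[3];print('A',a.round(4),np.degrees(np.arctan2(f[1],f[0]))-ya,np.linalg.norm(f)/2)
u=np.array([np.cos(np.radians(ya)),np.sin(np.radians(ya))]);d=(a-c)[:2];print('A along/across',d@u,-d[0]*u[1]+d[1]*u[0])
X=q([(376,241),(433,241),(381,559),(428,559)],o['ee_pos'][2]+.013)
print(((X-o['ee_pos'])@R*1000).round(1))
c2=c[:2]-u*.073;print(c2)
go(.4665,-.2755,.0280,-17.8)
E
```

```text
lower [ 0.5364 -0.2963  0.024 ] -18.00665804985931 0.23745270691607198
A [ 0.6068 -0.3212  0.04  ] 91.33286976399424 0.10844623421628884
A along/across 0.07467974493254065 -0.001914820284327521
[[-13.2  -6.6 -54.8]
 [-13.1   7.9 -54.7]
 [-12.9  -7.3  52. ]
 [-12.8   8.2  52.1]]
[ 0.46694059 -0.27372848]
t 10.3 TCP [ 0.4702 -0.3649  0.2198] jaw yaw -17.8 q6 -0.37 open 0.175 tilt -1.0 F [ 1.1 -0.5 -1. ]
shift [ 0.1913 -0.0324 -0.0846] spin -0.0
```

```bash
python3 -m creep '[0,-0.015,-0.03,0,-1, 0.02,-0.0327,-0.07,0,-1, 0.06,-0.0327,-0.0844,0,-1, 0.1,-0.0327,-0.0844,0,-1, 0.135,-0.0327,-0.0844,0,-1, 0.16,-0.0327,-0.0844,0,-1, 0.176,-0.0327,-0.0844,0,-1, 0.185,-0.0327,-0.0844,0,-1, 0.1903,-0.0327,-0.0844,0,-1, 0.1903,-0.0327,-0.0844,0,-1]'
python3 -c "
from h import *
go(.467,-.2745,.0285,-17.9)"
```

```text
t: 11.55
ee_pos: [0.4666, -0.2758, 0.0294]
eef_rot: [0.572, 0.413, -0.571, 0.42]
contact_force: [0.1, 0.1, 0.0]
opening: 0.175
t 11.55 TCP [ 0.4666 -0.2758  0.0294] jaw yaw -17.8 q6 -0.24 open 0.175 tilt -1.0 F [0.1 0.1 0. ]
shift [ 0.0009  0.     -0.0014] spin 0.1
```

```bash
python3 -m creep '[0.0009,0,0,0,-1, 0.0012,0,0,0,-0.3, 0.0012,0,0,0,-0.3, 0.0012,0,0,0,-0.3, -0.01,0,0,0,-0.3, -0.035,0,0,0,-0.3, -0.08,0,0,0,-0.3, -0.13,0,0.01,0,-0.3, -0.17,0,0.03,0,-0.3, -0.19,0,0.05,0,-0.3]'
python3 -c "
from h import *
go(.52,.28,.24,-2)"
```

```text
t: 12.8
ee_pos: [0.4504, -0.3231, 0.2233]
eef_rot: [0.573, 0.411, -0.57, 0.422]
contact_force: [0.1, -0.4, 0.7]
opening: 0.346
t 12.8 TCP [ 0.4504 -0.3231  0.2233] jaw yaw -17.8 q6 -0.33 open 0.346 tilt -0.9999 F [ 0.1 -0.4  0.7]
shift [-0.0215 -0.118  -0.5954] spin -15.8
```

```bash
python3 -c "
from h import *
go(.56,.27,.24,85)"
```

```text
t 12.8 TCP [ 0.4504 -0.3231  0.2233] jaw yaw -17.8 q6 -0.33 open 0.346 tilt -0.9999 F [ 0.1 -0.4  0.7]
shift [-0.0209 -0.0769 -0.5981] spin 77.2
```

```bash
python3 -m creep '[-0.02,-0.005,-0.04,-9,-0.2, -0.02,-0.012,-0.1,-19,-0.2, -0.02,-0.02,-0.16,-29,-0.2, -0.02,-0.028,-0.22,-39,-0.2, -0.02,-0.036,-0.28,-49,-0.2, -0.02,-0.044,-0.34,-59,-0.2, -0.02,-0.052,-0.4,-69.5,-0.2, -0.02,-0.06,-0.46,-80,-0.2, -0.02,-0.069,-0.525,-90.5,-0.2, -0.0209,-0.0769,-0.58,-101,-0.2]'
cat > v.py <<'E'
from h import *
import sys
go(0,0,0,0)
p=camera_params('wrist'); im=capture('wrist'); save(im,sys.argv[1]+'.png'); cv2.imwrite('raw_'+sys.argv[1]+'.png',im)
np.savez('cam_'+sys.argv[1],**{k:np.array(x) for k,x in p.items()})
E
python3 v.py w4
```

```text
t: 14.05
ee_pos: [0.5544, 0.2549, 0.2409]
eef_rot: [0.037, 0.701, -0.043, 0.711]
contact_force: [0.4, -0.3, -0.1]
opening: 0.394
t 14.05 TCP [0.5544 0.2549 0.2409] jaw yaw 83.6 q6 -1.04 open 0.394 tilt -0.9999 F [ 0.4 -0.3 -0.1]
shift [ 0.2363 -0.3137 -0.5255] spin 83.6
```

View pics/w4.png

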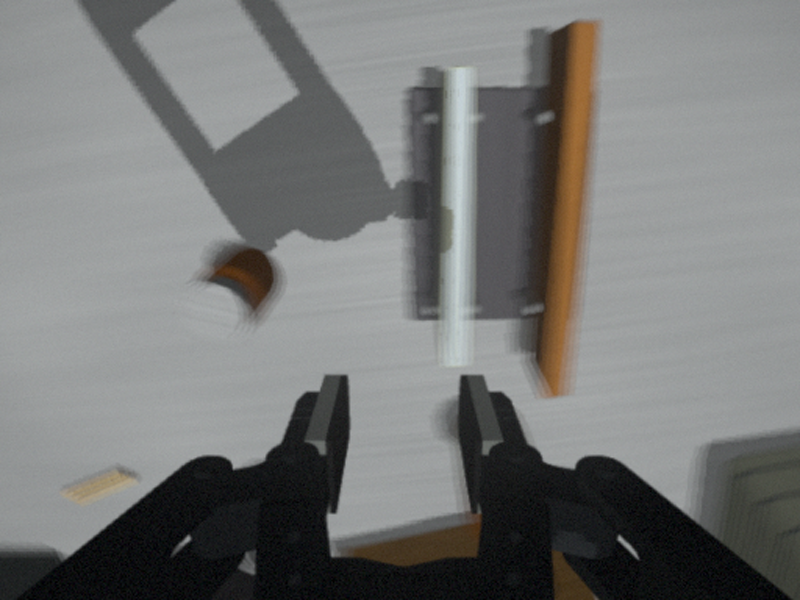

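The view shows the plank's top edge from (585,22) to (555,393), but with motion blur, so I'll retake it and segment.

```bash
python3 v.py w5; python3 - <<'E'
from h import *
p=np.load('cam_w5.npz'); im=cv2.imread('raw_w5.png')
H,S,V=cv2.split(cv2.cvtColor(im,cv2.COLOR_BGR2HSV))
m=(H>4)&(H<22)&(S>100)
for y in (60,130,200): print([(x,V[y,x],m[y,x]*1) for x in range(335,395,3)])
for t in (90,120,140):
  for r in rect(p,m&(V>t),.068,amin=300): print(t,r)
w=(S<40)&(V>150)
for r in rect(p,w,.086,amin=300): print('white',r)
E
```

```text
t 14.1 TCP [0.5553 0.2622 0.2404] jaw yaw 84.0 q6 -1.04 open 0.401 tilt -0.9999 F [2.4 5.1 0.1]
shift [ 0.2332 -0.3186 -0.5282] spin 84.0
[(335, np.uint8(57), np.int64(0)), (338, np.uint8(53), np.int64(0)), (341, np.uint8(54), np.int64(1)), (344, np.uint8(51), np.int64(1)), (347, np.uint8(59), np.int64(1)), (350, np.uint8(64), np.int64(1)), (353, np.uint8(155), np.int64(1)), (356, np.uint8(161), np.int64(1)), (359, np.uint8(163), np.int64(1)), (362, np.uint8(163), np.int64(1)), (365, np.uint8(161), np.int64(1)), (368, np.uint8(97), np.int64(0)), (371, np.uint8(153), np.int64(0)), (374, np.uint8(163), np.int64(0)), (377, np.uint8(163), np.int64(0)), (380, np.uint8(163), np.int64(0)), (383, np.uint8(163), np.int64(0)), (386, np.uint8(164), np.int64(0)), (389, np.uint8(163), np.int64(0)), (392, np.uint8(162), np.int64(0))]
[(335, np.uint8(46), np.int64(1)), (338, np.uint8(55), np.int64(1)), (341, np.uint8(53), np.int64(1)), (344, np.uint8(60), np.int64(1)), (347, np.uint8(157), np.int64(1)), (350, np.uint8(162), np.int64(1)), (353, np.uint8(147), np.int64(1)), (356, np.uint8(153), np.in
[... 781 characters left out ...]
, np.uint8(163), np.int64(0)), (368, np.uint8(166), np.int64(0)), (371, np.uint8(165), np.int64(0)), (374, np.uint8(165), np.int64(0)), (377, np.uint8(163), np.int64(0)), (380, np.uint8(164), np.int64(0)), (383, np.uint8(165), np.int64(0)), (386, np.uint8(163), np.int64(0)), (389, np.uint8(164), np.int64(0)), (392, np.uint8(164), np.int64(0))]
90 ([352.0, 131.0], np.int32(3727), 550.8, 354.1, 237.2, 15.7, -6.7)
120 ([353.0, 131.0], np.int32(3499), 550.8, 354.3, 237.2, 14.7, -6.7)
140 ([353.0, 132.0], np.int32(3206), 550.9, 354.5, 237.1, 13.7, -6.7)
white ([252.0, 169.0], np.int32(109559), 574.9, 216.2, 621.3, 384.8, -87.2)
white ([136.0, 40.0], np.int32(5477), 431.1, 172.3, 76.4, 57.0, 25.3)
```

```bash
python3 -c "
from h import *
go(.551,.354,.026,83.3)"
```

```text
t 14.15 TCP [0.5547 0.2582 0.2402] jaw yaw 83.6 q6 -1.03 open 0.398 tilt -0.9999 F [ 0.  -1.   0.1]
shift [ 0.2135  0.0959 -0.0171] spin 0.3
```

```bash
python3 -m creep '[0,0.02,-0.004,0,0.1, 0.01,0.05,-0.01,0,0.1, 0.03,0.08,-0.017,0.3,0.1, 0.06,0.0959,-0.0171,0.3,0.1, 0.08,0.0959,-0.0171,0.3,0.1, 0.09,0.0959,-0.0171,0.3,0.1, 0.09,0.0959,-0.0171,0.3,0.1, 0.09,0.0959,-0.0171,0.3,0.1, 0.09,0.0959,-0.0171,0.3,0.1, 0.09,0.0959,-0.0171,0.3,0.1]' 40
python3 v.py w6; python3 - <<'E'
from h import *
p=np.load('cam_w6.npz'); im=cv2.imread('raw_w6.png')
H,S,V=cv2.split(cv2.cvtColor(im,cv2.COLOR_BGR2HSV))
m=(H>4)&(H<22)&(S>100)
for r in rect(p,m&(V>100),.068,amin=300): print(r)
go(.551,.354,.026,83.3)
E
```

```text
t: 15.4
ee_pos: [0.5497, 0.3548, 0.1501]
eef_rot: [0.04, 0.701, -0.043, 0.711]
contact_force: [-0.1, 1.2, -0.7]
opening: 0.549
t 15.4 TCP [0.5497 0.3548 0.1501] jaw yaw 83.3 q6 -0.89 open 0.549 tilt -0.9999 F [-0.1  1.2 -0.7]
shift [ 0.1449 -0.416  -0.5065] spin 83.3
([257.0, 78.0], np.int32(2906), 486.1, 362.7, 107.3, 15.1, -6.3)
([258.0, 261.0], np.int32(2388), 610.8, 348.3, 114.8, 15.0, -6.6)
t 15.45 TCP [0.5496 0.3548 0.1499] jaw yaw 83.3 q6 -0.89 open 0.548 tilt -0.9999 F [-0.2 -0.3  0.3]
shift [ 1.239e-01 -1.000e-04 -3.000e-04] spin -0.0
```

View pics/w6.png

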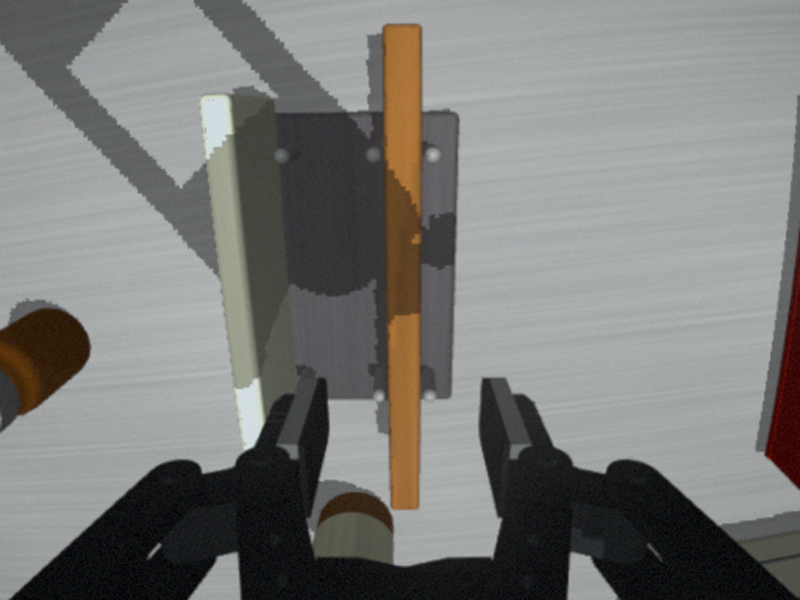

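Hover view: the plank's top runs from (402,25) to (405,508), midway between the fingers. The board is clear on the left and the posts sit at the ends only. Descending to grasp.

```bash
python3 -m creep '[0.02,0,0,0,0.1, 0.06,0,0,0,0.1, 0.095,0,0,0,0.1, 0.115,0,0,0,0.1, 0.124,0,0,0,0.1, 0.124,0,0,0,0.1, 0.124,0,0,0,-1, 0.124,0,0,0,-1, 0.124,0,0,0,-1, 0.124,0,0,0,-1]' 50
python3 -c "
from h import *
go(.52,.0,.13,85)"
```

```text
t: 16.7
ee_pos: [0.5519, 0.3545, 0.0272]
eef_rot: [0.04, 0.7, -0.043, 0.711]
contact_force: [-0.2, -0.9, 5.7]
opening: 0.182
t 16.7 TCP [0.5519 0.3545 0.0272] jaw yaw 83.3 q6 -0.88 open 0.182 tilt -0.9999 F [-0.2 -0.9  5.7]
shift [-0.1015 -0.3561  0.0113] spin -1.7
```

```bash
python3 -m creep '[-0.005,0,0,0,-1, -0.02,0,0,0,-1, -0.045,0,0,0,-1, -0.075,0,0,0,-1, -0.105,0,0,0,-1, -0.125,0,0,0,-1, -0.135,-0.02,0,0,-1, -0.135,-0.05,0,0,-1, -0.135,-0.09,0,0,-1, -0.135,-0.11,0,0,-1]'
python3 -c "
from h import *
go(.52,.02,.0155,90)"
```

```text
t: 17.95
ee_pos: [0.5359, 0.243, 0.1622]
eef_rot: [0.04, 0.701, -0.044, 0.711]
contact_force: [-0.8, -1.0, -1.5]
opening: 0.184
t 17.95 TCP [0.5359 0.243  0.1622] jaw yaw 83.2 q6 -1.03 open 0.184 tilt -0.9999 F [-0.8 -1.  -1.5]
shift [ 0.1479 -0.2227  0.0087] spin -6.8
```

```bash
python3 -m creep '[0,-0.02,0.001,-1,-1, 0,-0.06,0.002,-2,-1, 0,-0.11,0.004,-4,-1, 0,-0.16,0.006,-6,-1, 0,-0.2,0.008,-6.8,-1, 0.02,-0.218,0.0087,-6.8,-1, 0.05,-0.2227,0.0087,-6.8,-1, 0.085,-0.2227,0.0087,-6.8,-1, 0.115,-0.2227,0.0087,-6.8,-1, 0.13,-0.2227,0.0087,-6.8,-1]'
python3 -c "
from h import *
go(.52,.02,.0155,90)"
```

```text
t: 19.2
ee_pos: [0.5188, 0.0198, 0.0319]
eef_rot: [-0.002, 0.703, -0.002, 0.711]
contact_force: [0.5, 0.6, -1.9]
opening: 0.18
t 19.2 TCP [0.5188 0.0198 0.0319] jaw yaw 90.0 q6 -1.54 open 0.18 tilt -0.9999 F [ 0.5  0.6 -1.9]
shift [0.0165 0.0003 0.0011] spin -0.0
```

```bash
python3 -m creep '[0.006,0,0,0,-1, 0.011,0,0,0,-1, 0.014,0,0,0,-1, 0.0155,0,0,0,-1, 0.0165,0,0,0,-1, 0.0168,0,0,0,-1, 0.0168,0,0,0,-1, 0.0168,0,0,0,-1, 0.0168,0,0,0,-1, 0.0168,0,0,0,-1]'
```

```text
t: 20.45
ee_pos: [0.519, 0.0197, 0.0153]
eef_rot: [-0.002, 0.703, -0.002, 0.711]
contact_force: [-1.2, 1.8, 2.1]
opening: 0.181
```

```bash
python3 -m creep '[0,0,0,0,-0.2, 0,0,0,0,-0.2, 0,0,0,0,-0.2, -0.01,0,0,0,-0.2, -0.019,0,0,0,-0.2, -0.019,-0.007,0,0,-0.2, -0.019,-0.012,0,0,-0.2, -0.019,-0.017,0,0,-0.2, -0.019,-0.021,0,0,-0.2, -0.019,-0.021,0,0,-0.2]'
python3 v.py w7
```

```text
t: 21.7
ee_pos: [0.5187, -0.0017, 0.0343]
eef_rot: [-0.002, 0.703, -0.003, 0.711]
contact_force: [-0.3, -0.6, 0.1]
opening: 0.404
t 21.7 TCP [ 0.5187 -0.0017  0.0343] jaw yaw 89.9 q6 -1.58 open 0.404 tilt -0.9999 F [-0.3 -0.6  0.1]
shift [ 0.0288  0.0014 -0.519 ] spin 89.9
```

View pics/w7.png

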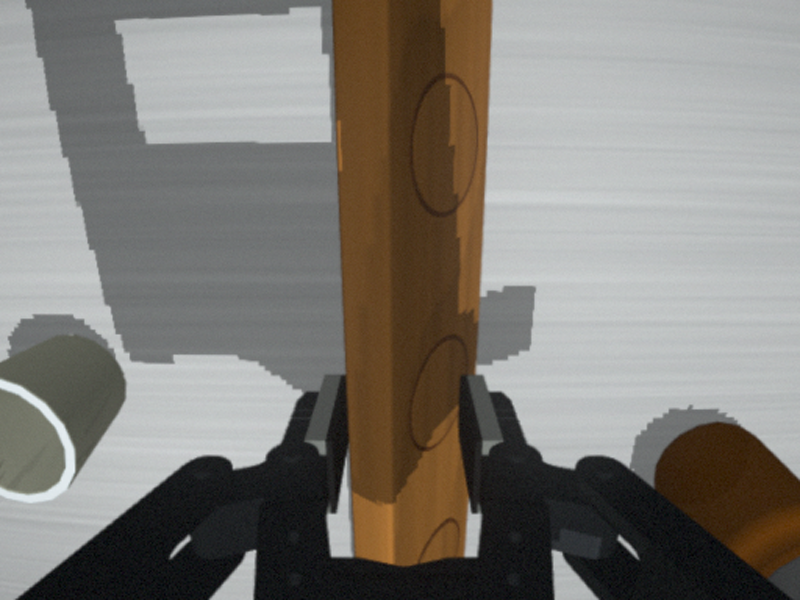

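It tipped as planned: the plank leans on the left (−y) finger with its recessed face upward, between ramekin (left) and jar (right). Now I'll let it down by lowering and opening.

```bash
python3 -m creep '[0.004,0,0,0,-0.2, 0.007,0,0,0,-0.15, 0.009,0.002,0,0,0, 0.013,0.004,0,0,0.15, 0.017,0.003,0,0,0.3, 0.02,0,0,0,0.45, 0.022,-0.003,0,0,0.6, 0.022,-0.006,0,0,0.8, 0.022,-0.01,0,0,1, 0.022,-0.012,0,0,1]'
python3 -m creep '[0,0,0,0,1, 0,0,0,0,1, -0.01,0,0,0,1, -0.03,0,0,0,1, -0.06,0,0.01,0,1, -0.1,0,0.02,0,1, -0.14,0,0.04,0,1, -0.16,0,0.05,0,1, -0.16,0,0.05,0,1, -0.16,0,0.05,0,1]'
python3 v.py w8;  python3 - <<'E'
from h import *
p=np.load('cam_w8.npz'); im=cv2.imread('raw_w8.png')
H,S,V=cv2.split(cv2.cvtColor(im,cv2.COLOR_BGR2HSV))
m=(H>4)&(H<22)&(S>100)
for r in rect(p,m&(V>50),.016,amin=300): print(r)
E
```

```text
t: 23.0
ee_pos: [0.5191, -0.0139, 0.0125]
eef_rot: [-0.002, 0.703, -0.003, 0.711]
contact_force: [0.5, -0.7, -0.5]
opening: 1.0
t: 24.25
ee_pos: [0.566, -0.0129, 0.1721]
eef_rot: [-0.002, 0.704, -0.003, 0.71]
contact_force: [-0.4, 0.5, -0.9]
opening: 1.002
t 24.25 TCP [ 0.566  -0.0129  0.1721] jaw yaw 89.9 q6 -1.61 open 1.002 tilt -0.9999 F [-0.4  0.5 -0.9]
shift [ 0.1673  0.0133 -0.5675] spin 89.9
([255.0, 113.0], np.int32(14465), 530.0, -15.8, 212.4, 54.9, -0.2)
([8.0, 80.0], np.int32(343), 481.5, -241.4, 20.7, 19.9, -11.6)
([411.0, 175.0], np.int32(915), 574.8, 129.0, 51.7, 49.8, -35.0)
([210.0, 322.0], np.int32(393), 746.6, -67.4, 72.4, 11.2, -70.2)
```

View pics/w8.png

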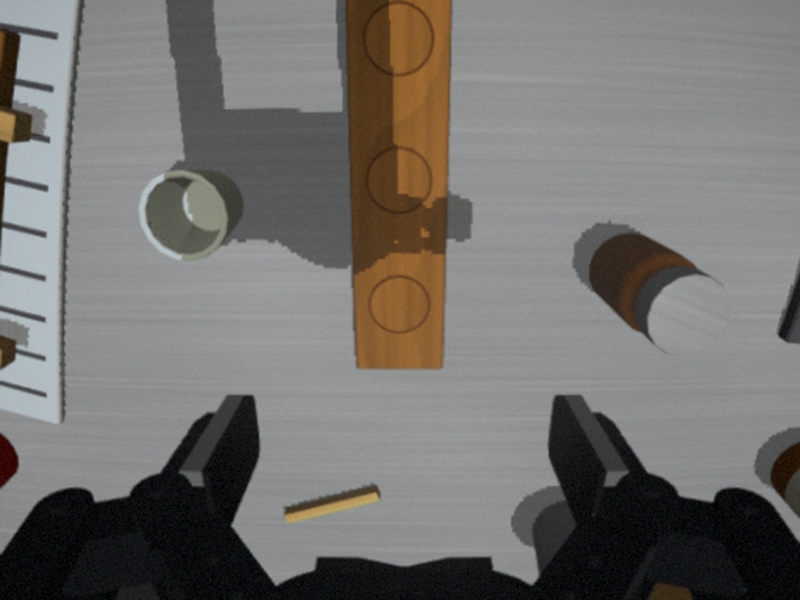

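The plank lies flat: its far end is at (400,368), middle recess at (399,180), with ramekin, jar and thin stick unmoved. The fingers are clear of it.

```bash
python3 - <<'E'
from h import *
p=np.load('cam_w8.npz')
print(pix2w(p,np.array([(399,180),(398,39),(400,304),(357,368),(442,368)])/1.5625,.016).round(4).tolist())
go(.5165,-.0158,.001,89.8)
E
```

```text
[[0.518, -0.0153, 0.016], [0.4434, -0.0154, 0.016], [0.5929, -0.0151, 0.016], [0.6367, -0.043, 0.016], [0.6367, 0.0115, 0.016]]
t 24.3 TCP [ 0.5658 -0.0129  0.1718] jaw yaw 89.9 q6 -1.61 open 0.999 tilt -1.0 F [ 0.4 -0.1 -0.8]
shift [ 0.1704 -0.0019 -0.0507] spin 0.1
```

```bash
python3 -m creep '[0,-0.001,-0.015,0,1, 0.01,-0.002,-0.035,0,1, 0.04,-0.0019,-0.049,0.1,1, 0.085,-0.0019,-0.049,0.1,1, 0.125,-0.0019,-0.049,0.1,1, 0.15,-0.0019,-0.049,0.1,1, 0.163,-0.0019,-0.049,0.1,1, 0.1704,-0.0019,-0.049,0.1,1, 0.1704,-0.0019,-0.049,0.1,1, 0.1704,-0.0019,-0.049,0.1,1]'
python3 -m creep '[0,0,0,0,0.5, 0,0,0,0,-1, 0,0,0,0,-1, 0,0,0,0,-1, 0,0,0,0,-1, 0,0,0,0,-1, -0.005,0,0,0,-1, -0.02,0,0,0,-1, -0.045,0,0,0,-1, -0.06,0,0,0,-1]' 60
python3 -c "
from h import *
go(.57,-.40,.22,72.1)"
```

```text
t: 25.55
ee_pos: [0.5188, -0.0158, 0.0019]
eef_rot: [-0.001, 0.704, -0.003, 0.71]
contact_force: [0.4, 0.2, -0.2]
opening: 0.998
t: 26.8
ee_pos: [0.5188, -0.0154, 0.0636]
eef_rot: [-0.001, 0.703, -0.003, 0.711]
contact_force: [-0.2, 0.6, -1.7]
opening: 0.637
t 26.8 TCP [ 0.5188 -0.0154  0.0636] jaw yaw 89.8 q6 -1.61 open 0.637 tilt -0.9999 F [-0.2  0.6 -1.7]
shift [-0.1534 -0.3854  0.054 ] spin 17.7
```

```bash
python3 -c "
from h import *
go(.60,-.20,.215,72.1)"
```

```text
t 26.8 TCP [ 0.5188 -0.0154  0.0636] jaw yaw 89.8 q6 -1.61 open 0.637 tilt -0.9999 F [-0.2  0.6 -1.7]
shift [-0.1493 -0.1853  0.0834] spin 17.7
```

```bash
python3 -m creep '[-0.02,0,0,0,-1, -0.05,-0.005,0.002,1,-1, -0.09,-0.025,0.01,3,-1, -0.12,-0.06,0.025,6,-1, -0.14,-0.1,0.045,10,-1, -0.149,-0.14,0.063,13,-1, -0.1495,-0.17,0.076,16,-1, -0.1495,-0.183,0.082,17.5,-1, -0.1495,-0.1853,0.0834,17.7,-1, -0.1495,-0.1853,0.0834,17.7,-1]'
python3 v.py w9
```

```text
t: 28.05
ee_pos: [0.5995, -0.199, 0.2149]
eef_rot: [0.108, 0.695, -0.111, 0.703]
contact_force: [-0.2, -0.0, -2.7]
opening: 0.635
t 28.05 TCP [ 0.5995 -0.199   0.2149] jaw yaw 72.2 q6 -1.6 open 0.635 tilt -0.9999 F [-0.2 -0.  -2.7]
shift [ 0.2076  0.0066 -0.634 ] spin 72.2
```

View pics/w9.png

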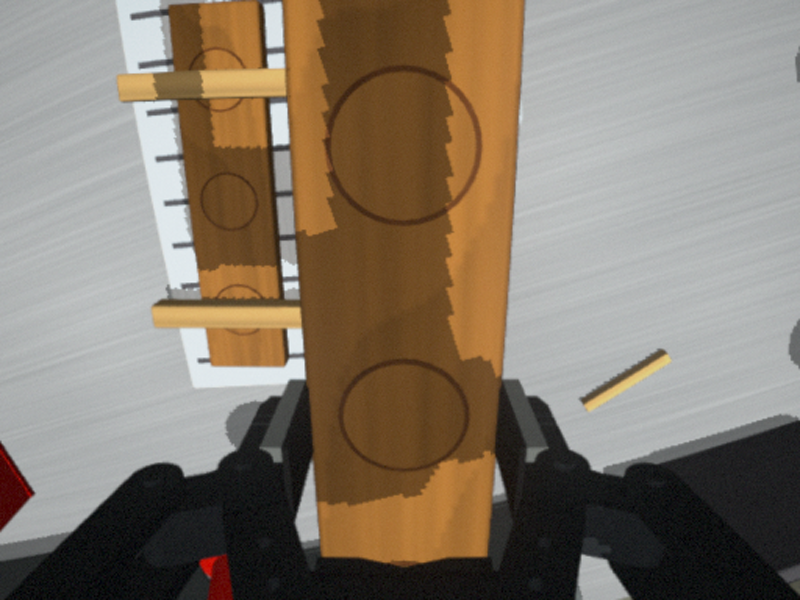

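The stack shows both sticks in place over the outer recesses, with left ends at (120,88) and (154,315). The lower plank's middle recess is at (229,201). The held plank's recesses are at (404,145) and (404,415).

```bash
python3 - <<'E'
from h import *
p=np.load('cam_w9.npz');o=manip.get_obs();R=Ro.from_quat(o['eef_rot']).as_matrix();T=o['ee_pos']
q=lambda c,z:pix2w(p,np.array(c)/1.5625,z)
im=cv2.imread('raw_w9.png')
r=q([(217,79),(229,201),(240,309)],.024);print(r.round(4).tolist()); e=r[2]-r[0];print('yaw',np.degrees(np.arctan2(e[1],e[0])),np.linalg.norm(e))
c=q([(170,5),(262,2),(287,367),(210,365)],.024);print('corners mean',c.mean(0).round(4)); e=c[2]+c[3]-c[0]-c[1];print('yaw',np.degrees(np.arctan2(e[1],e[0])),np.linalg.norm(e)/2)
C=c.mean(0);u=np.array([e[0],e[1],0]);u/=np.linalg.norm(u);v=np.array([-u[1],u[0],0])
for s in q([(119,84),(153,312)],.038): print('stick ends along/across',((s-C)@u).round(4),((s-C)@v).round(4))
h=q([(404,145),(404,415)],T[2]-.0017+.016);print('held in tool mm',((h-T)@R*1000).round(1).tolist())
m=q([(521,100),(287,100)],T[2]-.0017+.016);print(((m-T)@R*1000).round(1).tolist())
E
```

```text
[[0.4639, -0.2738, 0.024], [0.5355, -0.2964, 0.024], [0.6066, -0.3197, 0.024]]
yaw -17.841418502149196 0.1499216387025864
corners mean [ 0.5363 -0.2951  0.024 ]
yaw -18.21296871439864 0.23730515472039795
stick ends along/across -0.0738 -0.0582
stick ends along/across 0.0717 -0.0572
held in tool mm [[-15.2, 1.4, -76.9], [-14.3, 1.3, -2.9]]
[[-15.4, 28.7, -87.3], [-15.3, -25.8, -87.4]]
```

```bash
python3 -c "
from h import *
go(.5375,-.2982,.0425,72.15)"
```

```text
t 28.1 TCP [ 0.5995 -0.1988  0.2151] jaw yaw 72.2 q6 -1.6 open 0.636 tilt -0.9999 F [ 0.4  0.  -1.5]
shift [ 0.1725 -0.1132 -0.0307] spin 0.1
```

```bash
python3 -m creep '[0,-0.02,-0.006,0,-1, 0,-0.055,-0.016,0,-1, 0,-0.09,-0.026,0,-1, 0.01,-0.108,-0.03,0,-1, 0.04,-0.1132,-0.0307,0.1,-1, 0.08,-0.1132,-0.0307,0.1,-1, 0.115,-0.1132,-0.0307,0.1,-1, 0.135,-0.1132,-0.0307,0.1,-1, 0.142,-0.1132,-0.0307,0.1,-1, 0.142,-0.1132,-0.0307,0.1,-1]'
python3 -c "
from h import *
go(.5375,-.2982,.0425,72.15)"
```

```text
t: 29.35
ee_pos: [0.5371, -0.2979, 0.0728]
eef_rot: [0.109, 0.695, -0.111, 0.702]
contact_force: [-0.4, -0.3, -1.1]
opening: 0.637
t 29.35 TCP [ 0.5371 -0.2979  0.0728] jaw yaw 72.1 q6 -1.78 open 0.637 tilt -0.9999 F [-0.4 -0.3 -1.1]
shift [ 0.0303 -0.0001  0.0001] spin -0.0
```

```bash
python3 -m creep '[0.008,0,0,0,-1, 0.015,0,0,0,-1, 0.021,0,0,0,-1, 0.025,0,0,0,-1, 0.028,0,0,0,-1, 0.0295,0,0,0,-1, 0.0303,0,0,0,-1, 0.0308,0,0,0,-1, 0.0308,0,0,0,-1, 0.0308,0,0,0,-1]'
python3 v.py w10
python3 - <<'E'
from h import *
p=camera_params('scene');im=capture('scene')
u=proj(p,[[.536,-.297,.05]])[0];print(u)
x,y=map(int,u); save(im,'s1.png',(max(0,x-80),max(0,y-60),min(512,x+80),min(384,y+60)))
E
```

```text
t: 30.6
ee_pos: [0.5375, -0.2981, 0.043]
eef_rot: [0.108, 0.694, -0.111, 0.703]
contact_force: [-2.3, 1.3, 4.8]
opening: 0.635
t 30.6 TCP [ 0.5375 -0.2981  0.043 ] jaw yaw 72.1 q6 -1.78 open 0.635 tilt -0.9999 F [-2.3  1.3  4.8]
shift [ 0.0355  0.1189 -0.6035] spin 72.1
[162.98514914 127.54748701]
```

View pics/s1.png

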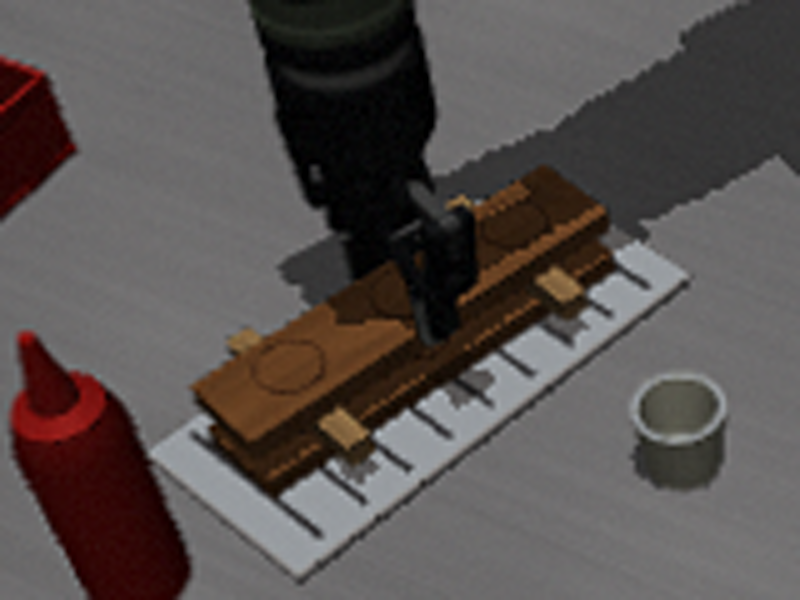

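The scene crop shows the plank resting on both sticks, in line with the lower one; the wrist force now reads +4.8 N (supported). I'll check the alignment numerically before release.

```bash
python3 - <<'E'
from h import *
p=camera_params('scene')
f=lambda c,z:pix2w(p,np.array(c)/5+[82,67]-0.4,z)
U=f([(195,388),(250,442),(608,212),(545,165)],.056)
print(U.round(4).tolist(),U.mean(0)); e=U[2]+U[3]-U[0]-U[1]; print(np.degrees(np.arctan2(-e[1],-e[0])),np.linalg.norm(e)/2)
L=f([(275,493)],.008)  # far-right bottom corner of lower
print('lower far-left corner bottom',L.round(4), 'upper corner above',U[1].round(4))
u=np.array([np.cos(np.radians(-17.85)),np.sin(np.radians(-17.85))]);v=np.array([-u[1],u[0]])
print('expected corner',np.array([.5355,-.2965])+.12*u+.028*v)
w=np.load('cam_w10.npz');im=cv2.imread('raw_w10.png');save(im,'w10.png')
E
```

```text
[[0.6399, -0.3568, 0.056], [0.657, -0.3081, 0.056], [0.4307, -0.2339, 0.056], [0.4132, -0.2863, 0.056]] [ 0.53521023 -0.296265    0.056     ]
-17.704277061690764 0.2377958906740647
lower far-left corner bottom [[ 0.6511 -0.3109  0.008 ]] upper corner above [ 0.657  -0.3081  0.056 ]
expected corner [ 0.6583062  -0.30663099]
```

View pics/w10.png

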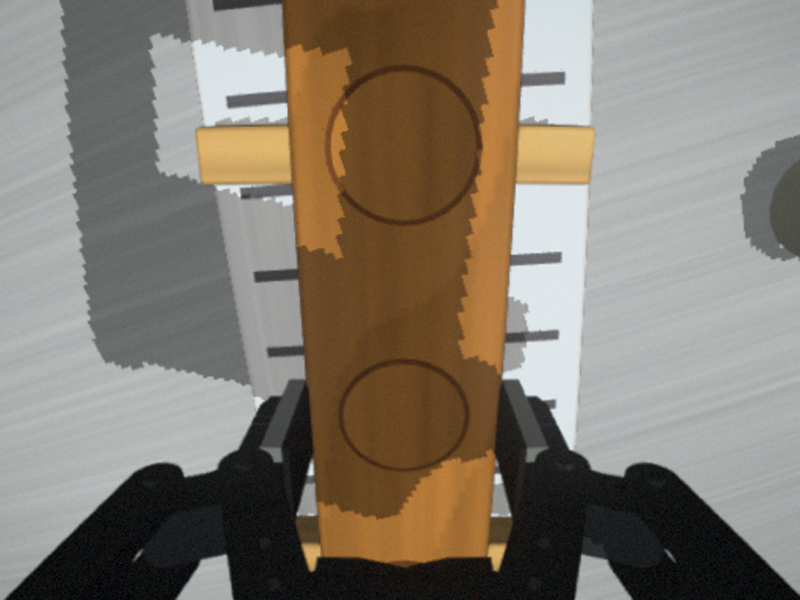

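The wrist view shows the near stick jutting evenly on both sides (197–290 and 518–594 px, about 2 mm off centre). The upper centre (0.5352, −0.2963) agrees with the lower (0.5355, −0.2965). Releasing.

```bash
python3 -m creep '[0,0,0,0,0.5, 0,0,0,0,0.6, 0,0,0,0,0.7, 0,0,0,0,0.7, 0,0,0,0,0.7, -0.006,0,0,0,0.7, -0.02,0,0,0,0.7, -0.05,0,0,0,0.7, -0.09,0,0,0,0.7, -0.13,0,0,0,0.7]'
python3 -m creep '[-0.04,0.03,-0.005,0,0.7, -0.07,0.08,-0.02,0,0.7, -0.09,0.13,-0.04,0,0.7, -0.09,0.18,-0.06,0,0.7, -0.09,0.22,-0.08,0,0.7, -0.09,0.25,-0.09,0,0.7, -0.09,0.26,-0.1,0,0.7, -0.09,0.26,-0.1,0,0.7, -0.09,0.26,-0.1,0,0.7, -0.09,0.26,-0.1,0,0.7]'
python3 - <<'E'
from h import *
im=capture('scene');p=camera_params('scene');save(im,'s2.png',(0,0,360,270))
pt=camera_params('top');it=capture('top');H,S,V=cv2.split(cv2.cvtColor(it,cv2.COLOR_BGR2HSV))
for r in rect(pt,(H>5)&(H<25)&(S>80)&(V>90),.056,amin=200): print(r)
go(0,0,0,0)
E
```

```text
t: 31.95
ee_pos: [0.5361, -0.2974, 0.1754]
eef_rot: [0.108, 0.694, -0.111, 0.703]
contact_force: [0.2, 0.2, 0.5]
opening: 0.848
t: 33.2
ee_pos: [0.5198, -0.0197, 0.2634]
eef_rot: [0.109, 0.694, -0.112, 0.703]
contact_force: [0.2, -0.7, -0.1]
opening: 0.851
([157.0, 93.0], np.int32(2468), 937.6, 285.3, 232.5, 148.8, -81.1)
([352.0, 230.0], np.int32(1637), 534.5, -297.3, 237.3, 105.4, -17.9)
t 33.3 TCP [ 0.5198 -0.0195  0.2634] jaw yaw 72.1 q6 -1.31 open 0.849 tilt -0.9999 F [ 0.6 -0.1  0.3]
shift [ 0.2572 -0.1409 -0.5039] spin 72.1
```

View pics/s2.png

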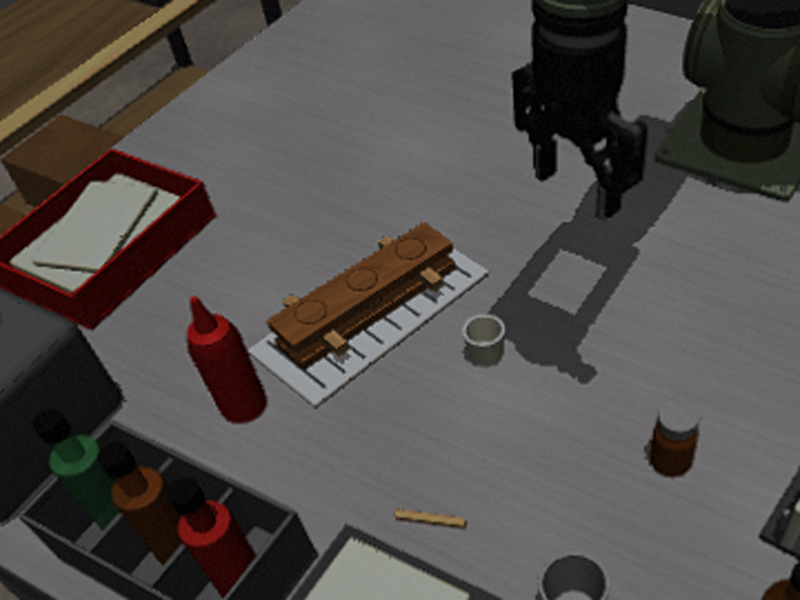

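The stack at (360,290) is square and stable, with both sticks in place. The bystanders are undisturbed and the gripper is clear. Handing in.

```bash
python3 -c "
from station import workorder
print(workorder.close_job())"
```

```text
the job is handed in; nothing more can be done
None
```

The stack is built and the job is handed in at about 33 s of the 72 s.

**What I did:**
- I laid both spacer sticks across the lower plank, at about +73 and −73 mm from its middle.
- I lifted the other plank from the rack, stood it on the free counter and tipped it flat between the fingers.
- I let go, took it again by its long edges and lowered it onto the sticks. I opened the gripper only after the wrist force changed from carrying the plank to about +5 N of support.

**Last checks:**
- **Alignment:** just before release, the scene camera put the upper plank's centre at (0.535, −0.296) with yaw −17.7°. The lower plank, measured earlier with the wrist camera, was at (0.536, −0.297) with yaw −17.8°. One corner comparison in the scene picture differed by about 6 mm. It rests on a single hand-read pixel of the lower plank's corner, so I trusted the other readings.
- **After release:** the overhead camera gave −17.9° for the stack. In the last scene picture it stood steady with both sticks in place.
- **Sticks:** they sit about 2–3 mm off centre across the plank's width. I left that as small enough.
- **Bystanders:** none of those visible in the last pictures looked moved. The white board and sauce bottle were barely in that view, so I did not check them again.

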